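# Load the gel cassette in the casting stand and hold it down on its stop

## Task

Take the tall gel cassette out of the draining rack, stand it in the casting stand with its lower edge in the sprung foot bar, roughly centred, and its back leaning on the sloping rest, and let go of it so that it leans there by itself. Then press the cassette down until the sprung foot bar is all the way down on its hard stop, firmly but without forcing it, and finish while holding it pressed there. Leave the short cassette and the other things on the bench alone.

Things in the scene. Friction and masses are not known exactly. Their poses are not given: they have to be found in the camera images.
- cassette: the tall gel cassette: a flat rigid slab 10 mm thick (its x), 100 mm wide (its y) and 140 mm tall (its z), grey frame with a clear window, the same from both sides, 0.2 to 0.32 kg. Origin: centre of its lower edge face. At the start it stands upright in one of the rack's two slots
- cassette_top (a point): centre of the tall cassette's top edge face, 140 mm above its origin; axes as the cassette's
- short_cassette: a like cassette only 80 mm tall (10 x 100 x 80 mm), standing upright in the other slot; to be left alone. Origin: centre of its lower edge
- rack: white draining rack, fixed to the bench, 160 x 130 mm base plate 8 mm thick, origin under its centre. Two slots 40 mm either side of the origin along its x, each 13 mm wide (x) and 108 mm long (y), with 30 mm high walls above the plate (rim 38 mm above the bench); a cassette stands on the plate
- stand: casting stand, fixed to the bench: grey base 170 x 160 x 12 mm, origin on the bench 10 mm nearer its x-positive side than the base's centre. Towards its x-negative side a flat aluminium rest 120 mm wide slopes back 25 degrees from vertical, its top leaning to x-negative; its face looks to x-positive and up. The back of the rest is held by two thin struts
- rest_top (a point): middle of the upper edge of the rest's sloping face, 85 mm up the slope from the foot bar's seat; axes as the stand's (upright)
- foot_seat (a point): the seat on the steel foot bar, moving with it: the point where the cassette's origin lies when its lower edge stands on the bar and its back lies flat on the rest. Axes: z up the slope (25 degrees from vertical), x out from the rest's face, y along the bar. The bar is 140 mm long and has a lip 8 mm high along its front; rest face at x = -5 mm, lip's inner face at x = +10 mm, so the 10 mm slab has 5 mm of play
- foot (a joint): travel of the sprung foot bar down the slope: 0 up (as at the start), 0.014 m down on its hard stop. Pushing it down the slope takes about 3 N at the top (so the cassette alone hardly sinks it) and 9.5 N as it reaches the stop, where the force rises steeply
- beaker: small glass beaker, 66 mm wide, 85 mm high, origin under its centre; leave alone
- tip_box: white closed box 80 x 120 x 60 mm, origin under its centre; leave alone
- media_bottle: glass bottle with a blue cap, 70 mm wide, 150 mm high, origin under its centre; leave alone

How it is judged (in metres and radians):
On the way:
1. the tall cassette stands on the foot bar, leans on the rest and has been let go, the bar still up (angle between the z axis of cassette and the z axis of foot_seat, either way round below 0.1 rad and angle between the x axis of cassette and the x axis of foot_seat, either way round below 0.15 rad and x of cassette in the frame of foot_seat between -0.004 and 0.008 m and y of cassette in the frame of foot_seat between -0.02 and 0.02 m and z of cassette in the frame of foot_seat between -0.004 and 0.005 m and contact force between cassette and the fingers below 0.1 N and contact force between cassette and the arm below 0.1 N and linear speed of cassette below 0.02 m/s and value of joint foot below 0.005 m), for 0.2 s.
At the end, for the whole second after the job is handed in: The fingers hold the tall cassette pressed (over 3 N) with the foot bar within 1 mm of its hard stop and carried by the cassette (over 8 N); the cassette stands on the bar's seat (within 5 mm in height and 20 mm of centre along the bar), leaning on the rest within 0.1 rad of its slope, and still (value of joint foot above 0.013 m and contact force between cassette and the fingers above 3 N and contact force between cassette and foot above 8 N and angle between the z axis of cassette and the z axis of foot_seat, either way round below 0.1 rad and angle between the x axis of cassette and the x axis of foot_seat, either way round below 0.15 rad and x of cassette in the frame of foot_seat between -0.004 and 0.008 m and y of cassette in the frame of foot_seat between -0.02 and 0.02 m and z of cassette in the frame of foot_seat between -0.004 and 0.005 m and linear speed of cassette below 0.02 m/s); the arm keeps its last pose, push and grip.
It fails at once if the cassette is forced on the foot bar with more than 45 N (contact force between cassette and foot above 45 N).
It fails at once if the short cassette is moved out of its place (distance of short_cassette from where it was at the start of the episode above 0.02 m).
It fails at once if the beaker, box or bottle is moved (distance of any of beaker, tip_box, media_bottle from where it was at the start of the episode above 0.03 m).
It also fails if it takes over 48 s, if anything falls off the work surface, if the arm or the gripper's body presses on something with over 40 N, if the wrist force passes 120 N, or if a joint passes its speed limit or range.

## Robot

A 6-joint arm with a two-finger parallel gripper is mounted at the origin on the work surface. World frame = base frame: x ahead of the robot, y to its left, z up, the work surface at z = 0. Lengths are in mm, angles in rad, forces in N, time in s.
With the tool pointing down it reaches from about 350 to 875 mm from the base axis. Payload 4.2 kg.
Tool frame: the origin (TCP) lies midway between the tips of the shut fingers; the grasp point (between the pads) lies 19 mm behind it; z points along the fingers, y is the line along which they close (so a half turn about z gives the same grasp; the last joint's range is limited). The gripper opens to 85 mm and grips with 20 to 120 N. Pads are 22 mm wide; open, the fingers measure 114 mm over their backs; the gripper's body (76 mm by 85 mm) begins 54 mm behind the grasp point. The pads swing forward as they close: fully open they stand 13 mm farther back than shut.
Start: joints at [1.542, 0.385, 0.008, 0, -1.194, -0.259], TCP at [177.37, 599.282, 231.312] pointing down, gripper open.
Joint ranges: [-3.14, 3.14], [-1.21, 2.06], [-1.07, 1.41], [-3.16, 2.05], [-2.99, -0.16], [-3.1, 3.1]. Speed limits (rad/s): [2.79, 2.79, 3.14, 3.14, 3.14, 3.14].

## Interface

Orientations are given as a unit quaternion [x, y, z, w].
In Python, from bench import read_state, get_image, job_done gives the robot as it stands.
- The arm moves only by the tool servo_tool, never from a script. Its arguments are lists of equal length, an entry for each row: "rotation": the turn, a rotation vector about the world's x, y, z scaled (see below), a list of three; "slide": the shift along the world's x, y, z scaled (see below), a list of three; "grip": the opening, from -1 (shut) to 1 (fully open). In form: {"rotation": [[rx, ry, rz], ...], "slide": [[tx, ty, tz], ...], "grip": [grip, ...]}. A call has 1 to 8 rows; each row is the pose to reach, as a shift and turn from the pose commanded when the call began, turning the shorter way round; what a row does not reach only later rows make up. The controller multiplies each number of a shift by 0.2 m and each number of a turn by 360 degrees. A row lasts 1/8 s, in which the tool goes at most 62.5 mm and 10.7 degrees, less where a joint would pass 70% of its speed; a pose out of reach is approached as far as the arm can. A call with a number of a shift or a turn outside -1 to 1 is refused whole. A call with a gripper value outside its range is refused whole. The fingers move at their own pace and stop on an object; the grip force is fixed at half the most. Time passes only in rows, so rows that repeat a pose let the fingers close. It gives the time, the measured TCP pose, the force, the opening and the grip force at its end, in the units of the state.
- read_state(): the state, without advancing time (a new reading comes with each control period).
- get_image(name): name is "scene" or "side" or "wrist"; returns a dict with "image" (384x512x3 uint8, red, green, blue), "depth" (384x512 float32, mm along the optical axis (not along the pixel's ray), 0 where there is no reading), "camera_matrix" (3x3 intrinsics, pixels), "k1" (the pictures are not rectified: a ray, as slopes to the right and down, at radius r is drawn at 1 + k1 r^2 times it, then the intrinsics apply), "rvec" (rotation vector, rad) and "tvec" (3), from world to camera coordinates, as OpenCV has them; the wrist camera has in their place "hand_eye" (4x4, takes a point from camera to tool coordinates, whose origin is the TCP and whose axes are the flange's). Camera axes: x right, y down, z forward; pixel columns grow to the right and rows downward; lengths in mm; the calibration is good to about 2 mm. A picture is of the moment at which its call begins: read the wrist's pose just before it.
- job_done(): hands the job in; it is judged then, once.
The state is a dict: "clock": time; "joints": joint angles; "joint_vel": joint speeds; "joint_efforts": joint torques, N m; "position": TCP position; "ee_rot": TCP orientation; "contact_force": force on the tool from outside, world axes, zero at the start; "wrist_torque": the same for the moment, N m; "gripper_width": finger opening in mm; "grasp_force": force on a finger pad.
Only numpy, scipy, OpenCV 4.12 (cv2) and the standard library are available. Lean on these libraries where they do the work, as an engineer would, in place of code of your own. Each camera call takes 0.05 s, during which the arm holds its last target. There are 200 camera calls.

## Working session

There is one attempt and no reset: what is moved stays moved. The work goes in short steps, Python scripts to look and compute and a tool call to move; the robot and the scene stay as the last step left them, time stands still between calls to the robot, and variables do not carry over. Pictures are saved under pics/ and viewed, at most 10 in all, crops included, and the job is handed in when it is done.

Besides the shell and the picture viewer there is one more tool, called after "Request:" by a JSON object that holds its "method" and its "body", one argument or row to a line. servo_tool: Moves the arm, as the interface text tells. Shifts and turns lie within -1 to 1; 1 stands for 0.2 m of shift or 360 degrees of turn. Its arguments: {"type":"object","properties":{"rotation":{"type":"array","items":{"type":"array","items":{"type":"number","minimum":-1,"maximum":1}}},"slide":{"type":"array","items":{"type":"array","items":{"type":"number","minimum":-1,"maximum":1}}},"grip":{"type":"array","items":{"type":"number"}}},"required":["rotation","slide","grip"]}

```bash
ls; mkdir -p pics; cat > h.py <<'E'
import numpy as np, cv2
from bench import read_state, get_image, job_done
from scipy.spatial.transform import Rotation as R
def cloud(d, st=None):
    K=d["camera_matrix"];K=np.array(K);z=np.array(d["depth"]);h,w=z.shape
    u,v=np.meshgrid(np.arange(w),np.arange(h))
    xd=(u-K[0,2])/K[0,0];yd=(v-K[1,2])/K[1,1];k=d["k1"]
    x,y=xd.copy(),yd.copy()
    for _ in range(10):
        f=1+k*(x*x+y*y);x=xd/f;y=yd/f
    P=np.stack([x*z,y*z,z],-1)
    if "rvec" in d:
        M=R.from_rotvec(np.ravel(d["rvec"])).as_matrix()
        W=(P-np.ravel(d["tvec"]))@M
    else:
        H=np.array(d["hand_eye"]);T=P@H[:3,:3].T+H[:3,3]
        W=T@R.from_quat(st["ee_rot"]).as_matrix().T+np.array(st["position"])
    W[z==0]=np.nan
    return W
def snap(name,tag):
    st=read_state();d=get_image(name);W=cloud(d,st)
    cv2.imwrite(f"pics/{tag}.png",np.array(d["image"])[:,:,::-1]);np.save(f"pics/{tag}.npy",W)
    return d,W
E
python3 - <<'E'
from h import *
a=snap("scene","a")[0];b=snap("side","b")[0]
for n in(a,b):print(n["k1"],n["rvec"],n["tvec"])
print(read_state())
i=np.hstack([cv2.imread("pics/a.png"),cv2.imread("pics/b.png")])
E
```

```text
pics
-0.013083350588741908 [ 2.31144986  1.20789339 -0.37887494] [-361.88147325 -346.88547239 1465.26780911]
-0.05264179360487789 [ 0.10341191 -2.70206721  1.53135906] [ 629.76941741  129.36515787 1043.04249539]
{'clock': 0.1, 'joints': array([ 1.54160515e+00,  3.85488739e-01,  6.74572736e-03, -4.26011309e-04,
       -1.19399746e+00, -2.58596683e-01]), 'joint_vel': array([-0.00012358, -0.00018522,  0.00340051,  0.00062079,  0.00140266,
        0.00011589]), 'joint_efforts': array([-3.56566188e-04, -3.93320239e+01,  1.88929778e+01,  4.19794723e+00,
       -2.57869862e-03,  4.84220493e-06]), 'position': array([177.23459911, 598.79452648, 230.32026378]), 'ee_rot': array([ 9.89653363e-01, -1.43475561e-01, -8.54306672e-05,  9.88342197e-04]), 'contact_force': array([-0.46229906,  0.18192929, -0.06981089]), 'wrist_torque': array([ 0.04538254, -0.01235631, -0.00113771]), 'grasp_force': 0.0, 'gripper_width': 85.18515488871132}
```

View pics/a.png

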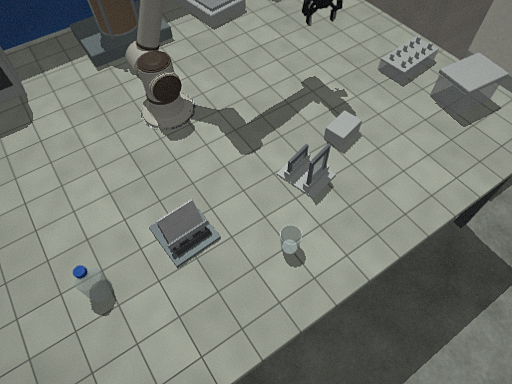

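View pics/b.png

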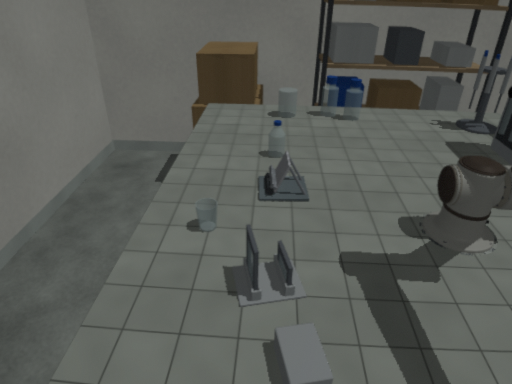

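The scene image shows the rack at about (305,170) with the tall cassette at (317,165), the stand at (185,232), the beaker at (290,240) and the bottle at (90,285). The side image shows the tall cassette at (252,262) and the stand at (283,183). Next I'll get coordinates from depth.

```bash
python3 - <<'E'
from h import *
A=np.load("pics/a.npy");B=np.load("pics/b.npy")
def p(W,u,v):return np.round(W[v,u]).tolist()
for n,u,v in[("tall",317,160),("short",297,160),("stand",185,222),("beaker",290,240),("box",343,125),("bottle",80,271)]:print(n,p(A,u,v))
for n,u,v in[("tall",252,255),("short",286,265),("stand",283,170),("box",300,350)]:print(n,p(B,u,v))
# top-down height maps, 2 px/mm? 1px=1mm around stand and rack
P=np.vstack([A.reshape(-1,3),B.reshape(-1,3)]);P=P[~np.isnan(P).any(1)]
def info(name,c,r,zmin,zmax):
    q=P[(np.hypot(P[:,0]-c[0],P[:,1]-c[1])<r)&(P[:,2]>zmin)&(P[:,2]<zmax)]
    if len(q)<4:print(name,len(q));return
    print(name,len(q),q.mean(0).round(1),cv2.minAreaRect(q[:,:2].astype(np.float32)),q[:,2].max().round(1))
c=np.nanmean(A[155:166,314:320].reshape(-1,3),0)
info("tall",c,90,90,160)
c2=A[160,297];info("short",c2,70,55,95)
s=A[222,185];info("stand base",s,130,6,14);info("rest",s,130,40,120)
for h in(20,40,60,80):info("rest%d"%h,s,130,h-4,h+4)
E
```

```text
tall [619.0, 236.0, 136.0]
short [534.0, 231.0, 54.0]
stand [541.0, -197.0, 74.0]
beaker [741.0, 48.0, 3.0]
box [505.0, 463.0, 58.0]
bottle [557.0, -495.0, 148.0]
tall [603.0, 293.0, 127.0]
short [526.0, 270.0, 81.0]
stand [530.0, -168.0, 97.0]
box [502.0, 473.0, 60.0]
tall 596 [608.6 262.5 128. ] ((608.5859985351562, 257.68072509765625), (12.174100875854492, 107.35554504394531), 14.027483940124512) 149.8
short 443 [531.3 241.8  78.4] ((530.6474609375, 236.91384887695312), (13.401419639587402, 107.58484649658203), 14.434057235717773) 89.9
stand base 1539 [ 543.6 -204.3   10.4] ((530.9146728515625, -204.46804809570312), (172.0503387451172, 168.60264587402344), 3.772766590118408) 14.0
rest 1798 [ 541.9 -204.3   76.2] ((525.6878051757812, -207.242431640625), (108.4432144165039, 145.63504028320312), 5.415563106536865) 120.0
rest20 125 [ 574.  -199.7   20.5] ((525.580810546875, -215.18728637695312), (138.37413024902344, 145.4251251220703), 3.733639717102051) 23.9
rest40 77 [ 552.7 -201.    39.3] ((527.6296997070312, -205.51266479492188), (117.43836975097656, 124.90536499023438), 2.827821969985962) 43.9
rest60 324 [ 557.5 -204.7   59.9] ((527.2756958007812, -206.05276489257812), (97.00357818603516, 143.30419921875), 2.5867161750793457) 63.9
rest80 149 [ 535.  -205.4   79.9] ((517.8538208007812, -207.2603759765625), (56.56669616699219, 123.39229583740234), 4.244080066680908) 83.9
```

Request:
{"method": "servo_tool", "body": {
  "rotation": [
    [0,0,-0.055],
    [0,0,-0.055],
    [0,0,-0.055],
    [0,0,-0.055]
  ],
  "slide": [
    [0.72,-0.57,0.1],
    [0.72,-0.57,0.1],
    [0.72,-0.57,0.1],
    [0.72,-0.57,0.1]
  ],
  "grip": [1,1,1,1]
}}

```text
clock: 0.6
position: [323.9, 482.9, 251.7]
ee_rot: [0.949, -0.314, 0.0, -0.0]
contact_force: [-0.4, 1.3, 0.1]
gripper_width: 85.2
grasp_force: 0.0
```

Request:
{"method": "servo_tool", "body": {
  "rotation": [
    [0,0,-0.055],
    [0,0,-0.055],
    [0,0,-0.055],
    [0,0,-0.055]
  ],
  "slide": [
    [0.72,-0.57,0.1],
    [0.72,-0.57,0.1],
    [0.72,-0.57,0.1],
    [0.72,-0.57,0.1]
  ],
  "grip": [1,1,1,1]
}}

```text
clock: 1.1
position: [467.4, 369.5, 271.0]
ee_rot: [0.881, -0.472, 0.0, 0.0]
contact_force: [0.6, 0.7, -0.4]
gripper_width: 85.4
grasp_force: 0.0
```

Request:
{"method": "servo_tool", "body": {
  "rotation": [
    [0,0,-0.055],
    [0,0,-0.055],
    [0,0,-0.055],
    [0,0,-0.055],
    [0,0,-0.055]
  ],
  "slide": [
    [0.72,-0.57,0.1],
    [0.72,-0.57,0.1],
    [0.72,-0.57,0.1],
    [0.72,-0.57,0.1],
    [0.72,-0.57,0.1]
  ],
  "grip": [1,1,1,1,1]
}}

```text
clock: 1.72
position: [608.6, 258.3, 290.3]
ee_rot: [0.789, -0.615, -0.001, 0.001]
contact_force: [-0.1, 0.4, 0.9]
gripper_width: 85.5
grasp_force: 0.0
```

```bash
python3 - <<'E'
from h import *
st=read_state();print(st["position"],R.from_quat(st["ee_rot"]).as_matrix().round(3),st["joints"].round(2))
d,W=snap("wrist","c");print(d["hand_eye"])
P=W.reshape(-1,3);P=P[~np.isnan(P).any(1)]
for n,c,lo,hi in[("tall",(608,258),140,156),("short",(531,237),78,95)]:
    q=P[(np.hypot(P[:,0]-c[0],P[:,1]-c[1])<70)&(P[:,2]>lo)&(P[:,2]<hi)]
    print(n,len(q),q.mean(0) if len(q) else 0,cv2.minAreaRect(q[:,:2].astype(np.float32)) if len(q) else 0, np.median(q[:,2]) if len(q) else 0)
E
```

```text
[608.59966505 258.32756562 290.28499858] [[ 0.245 -0.97  -0.002]
 [-0.97  -0.245 -0.   ]
 [ 0.     0.002 -1.   ]] [ 0.65  0.42  0.21 -0.   -1.36 -0.4 ]
[[ 1.17231746e-03 -9.62904968e-01 -2.69838188e-01  6.80069469e+01]
 [ 9.99999214e-01  1.24872978e-03 -1.11517100e-04  8.35161394e-01]
 [ 4.44335351e-04 -2.69837845e-01  9.62905675e-01 -1.42272053e+02]
 [ 0.00000000e+00  0.00000000e+00  0.00000000e+00  1.00000000e+00]]
tall 870 [606.92823057 254.03973114 147.79937681] ((606.399169921875, 257.0264892578125), (9.575594902038574, 99.59211730957031), 14.548707008361816) 147.81210026610896
short 728 [530.11924062 235.18357747  86.91793064] ((528.9694213867188, 237.0000457763672), (10.493609428405762, 98.63066101074219), 15.150339126586914) 87.56597657463338
```

View pics/c.png

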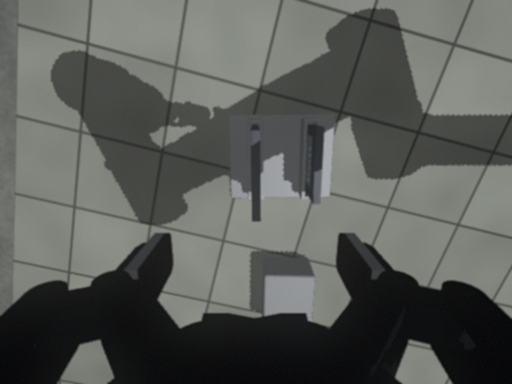

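The wrist view shows the tall cassette's top edge at (255,170) and the short one at (315,160), with yaw matching the tool. Next: descend and close.

Request:
{"method": "servo_tool", "body": {
  "rotation": [
    [0,0,0.001],
    [0,0,0.001],
    [0,0,0.001],
    [0,0,0.001],
    [0,0,0.001],
    [0,0,0.001]
  ],
  "slide": [
    [-0.011,-0.006,-0.25],
    [-0.011,-0.006,-0.5],
    [-0.011,-0.006,-0.75],
    [-0.011,-0.006,-0.905],
    [-0.011,-0.006,-0.905],
    [-0.011,-0.006,-0.905]
  ],
  "grip": [1,1,1,1,1,1]
}}

```text
clock: 2.52
position: [607.6, 257.6, 112.2]
ee_rot: [0.791, -0.612, 0.001, -0.001]
contact_force: [-0.2, 0.7, 0.9]
gripper_width: 85.7
grasp_force: 0.0
```

Request:
{"method": "servo_tool", "body": {
  "rotation": [
    [0,0,0],
    [0,0,0],
    [0,0,0],
    [0,0,0],
    [0,0,0],
    [0,0,0]
  ],
  "slide": [
    [0,0,0],
    [0,0,0],
    [0,0,0],
    [0,0,0],
    [0,0,0],
    [0,0,0]
  ],
  "grip": [-1,-1,-1,-1,-1,-1]
}}

```text
clock: 3.28
position: [607.4, 256.1, 110.6]
ee_rot: [0.791, -0.612, 0.0, -0.0]
contact_force: [0.3, -0.5, 1.3]
gripper_width: 9.1
grasp_force: 58.8
```

Request:
{"method": "servo_tool", "body": {
  "rotation": [
    [0,0,0],
    [0,0,0],
    [0,0,0],
    [0,0,0],
    [0,0,0]
  ],
  "slide": [
    [0,0,0.15],
    [0,0,0.35],
    [0,0,0.6],
    [0,0,0.8],
    [0,0,0.8]
  ],
  "grip": [-1,-1,-1,-1,-1]
}}

```text
clock: 3.9
position: [608.2, 256.7, 273.6]
ee_rot: [0.791, -0.612, 0.001, -0.003]
contact_force: [0.2, 0.5, -3.3]
gripper_width: 9.4
grasp_force: 59.7
```

```bash
python3 - <<'E'
from h import *
st=read_state();print(st["position"],st["contact_force"])
A=np.load("pics/a.npy");B=np.load("pics/b.npy")
snap("wrist","d")
W=snap("scene","e")[1]
# rest face plane from scene cam
P=W[200:250,160:212].reshape(-1,3);P=P[~np.isnan(P).any(1)]
q=P[(P[:,2]>45)&(P[:,2]<85)]
rng=np.random.default_rng(0);best=None
for _ in range(500):
    s=q[rng.choice(len(q),3,False)];n=np.cross(s[1]-s[0],s[2]-s[0]);l=np.linalg.norm(n)
    if l<50:continue
    n/=l;m=abs((q-s[0])@n)<2
    if best is None or m.sum()>best.sum():best=m
q=q[best];c=q.mean(0);n=np.linalg.svd(q-c)[2][2];n*=np.sign(n[2])
print(len(q),c,n,"tilt",np.degrees(np.arcsin(n[2])),"yaw",np.degrees(np.arctan2(n[1],n[0])))
t=P[abs((P-c)@n)<4]; t=t[t[:,2]>60]
print("y range at rest",np.percentile(t[:,1],[1,99]),"zmax",t[:,2].max(), t[np.argmax(t[:,2])])
im=cv2.imread("pics/e.png")[185:275,135:235];cv2.imwrite("pics/e2.png",cv2.resize(im,None,fx=6,fy=6,interpolation=cv2.INTER_CUBIC))
E
```

```text
[608.21458321 256.73793431 273.57784385] [ 0.16888969  0.45565267 -3.26401556]
384 [ 546.16470367 -207.47212145   64.9022951 ] [0.899378   0.05434881 0.43378038] tilt 25.707712733948608 yaw 3.458140068193814
y range at rest [-266.10605011 -150.17058634] zmax 125.5899901073088 [ 519.41579809 -249.22996111  125.58999011]
```

View pics/e2.png

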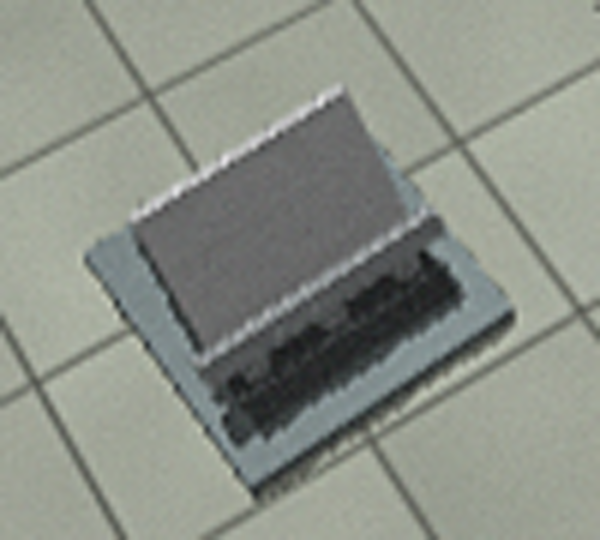

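View pics/d.png

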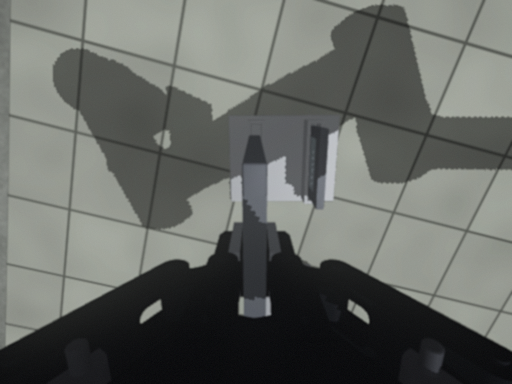

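Cassette is held edge-on at the tool centre; the rack, rest face (front facing +x) and foot bar are clear in the crops. Next: move close to the stand for a look.

Request:
{"method": "servo_tool", "body": {
  "rotation": [
    [0,0,-0.015],
    [0,0,-0.015],
    [0,0,-0.015],
    [0,0,-0.015],
    [0,0,-0.015]
  ],
  "slide": [
    [-0.03,-0.2,0],
    [-0.06,-0.4,0],
    [-0.09,-0.6,0],
    [-0.12,-0.8,0],
    [-0.12,-0.8,0]
  ],
  "grip": [-1,-1,-1,-1,-1]
}}

```text
clock: 4.62
position: [581.3, 93.4, 267.7]
ee_rot: [0.76, -0.65, -0.002, 0.002]
contact_force: [0.0, 0.5, -2.8]
gripper_width: 9.2
grasp_force: 59.5
```

Request:
{"method": "servo_tool", "body": {
  "rotation": [
    [0,0,-0.015],
    [0,0,-0.015],
    [0,0,-0.015],
    [0,0,-0.015],
    [0,0,-0.015]
  ],
  "slide": [
    [-0.03,-0.2,0],
    [-0.06,-0.4,0],
    [-0.09,-0.6,0],
    [-0.12,-0.75,0],
    [-0.12,-0.75,0]
  ],
  "grip": [-1,-1,-1,-1,-1]
}}

```text
clock: 5.25
position: [558.1, -55.0, 268.3]
ee_rot: [0.729, -0.685, -0.001, 0.001]
contact_force: [0.8, 0.0, -3.5]
gripper_width: 9.3
grasp_force: 59.5
```

```bash
python3 - <<'E'
from h import *
st=read_state();print(st["position"],st["contact_force"],R.from_quat(st["ee_rot"]).as_matrix().round(3).tolist())
d,W=snap("wrist","f")
im=cv2.imread("pics/f.png");cv2.imwrite("pics/f2.png",cv2.resize(im,None,fx=1.5,fy=1.5))
P=W.reshape(-1,3);P=P[~np.isnan(P).any(1)]
q=P[(P[:,2]>45)&(P[:,2]<88)&(P[:,0]>490)&(P[:,0]<590)&(P[:,1]<-130)&(P[:,1]>-290)]
rng=np.random.default_rng(0);best=None
for _ in range(500):
    s=q[rng.choice(len(q),3,False)];n=np.cross(s[1]-s[0],s[2]-s[0]);l=np.linalg.norm(n)
    if l<50:continue
    n/=l;m=abs((q-s[0])@n)<1.5
    if best is None or m.sum()>best.sum():best=m
q=q[best];c=q.mean(0);n=np.linalg.svd(q-c)[2][2];n*=np.sign(n[2])
print(len(q),c,n,"tilt",np.degrees(np.arcsin(n[2])),"yaw",np.degrees(np.arctan2(n[1],n[0])))
yaw=np.radians(3.5);a=np.radians(25)
X=P[(abs(P[:,0]-550)<130)&(abs(P[:,1]+205)<110)]-c
cx=np.array([np.cos(yaw),np.sin(yaw),0]);yv=np.array([-np.sin(yaw),np.cos(yaw),0]);up=np.array([0,0,1])
xs=cx*np.cos(a)+up*np.sin(a);zs=-cx*np.sin(a)+up*np.cos(a)
L=np.c_[X@xs,X@yv,X@zs]
f=L[abs(L[:,0])<2.5];print("face z range",np.percentile(f[:,2],[.5,1,99,99.5]),"y",np.percentile(f[f[:,2]>0][:,1],[.5,1,99,99.5]))
# profile: x out vs z slope near centre
for z0 in range(-70,60,4):
    m=(abs(L[:,2]-z0)<2)
    g=L[m&(abs(L[:,1])<80)]
    if len(g):print(z0,len(g),np.percentile(g[:,0],[5,50,95]).round(1),g[:,1].min().round(0),g[:,1].max().round(0))
print("axes",xs,yv,zs)
E
```

```text
[558.06342094 -54.97602263 268.25466384] [ 0.78371552  0.0402324  -3.48819293] [[0.062, -0.998, -0.004], [-0.998, -0.062, -0.0], [-0.0, 0.004, -1.0]]
1940 [ 544.09043832 -195.62116751   66.69352094] [0.9015101  0.06030641 0.42853551] tilt 25.37465588421363 yaw 3.82709259059668
face z range [-74.2484761  -73.57914478  64.43373731  64.68023119] y [-41.2063411  -39.41780629  48.94461334  49.37549833]
-70 473 [-7.2 21.7 25.6] -64.0 80.0
-66 157 [-19.4   9.3  16. ] 4.0 80.0
-62 202 [-27.5   5.9  23.3] -61.0 80.0
-58 236 [-36.3  11.   23.3] -60.0 80.0
-54 235 [-45.2 -10.4  23.3] -59.0 80.0
-50 268 [-53.4 -20.2  23.4] -57.0 80.0
-46 363 [-61.4  15.   23.3] -56.0 80.0
-42 712 [-65.9  17.8  22.8] -56.0 80.0
-38 202 [-79.9 -49.9  17.7] -54.0 80.0
-34 191 [-88.6 -58.7 -51.8] 33.0 80.0
-30 214 [-96.9 -67.1  20.4] -65.0 80.0
-26 726 [-99.5 -75.4  21.1] -65.0 80.0
-22 1822 [-88.5   0.7  20.6] -65.0 80.0
-18 1274 [-124.8  -91.    20.9] -69.0 80.0
-14 2180 [-132.8 -101.5   20.5] -69.0 80.0
-10 1616 [-140.  -112.1   -0. ] -69.0 80.0
-6 355 [-143.  -105.5    0.5] -68.0 67.0
-2 203 [-95.8  -0.2   0.5] -61.0 50.0
2 176 [-87.7  -0.2   0.5] -58.0 50.0
6 185 [-83.6  -0.1   0.6] -56.0 50.0
10 173 [-75.   -0.    0.6] -42.0 49.0
14 181 [-70.4  -0.2   0.6] -41.0 50.0
18 195 [-67.1  -0.1   0.5] -40.0 50.0
22 191 [-59.7  -0.1   0.6] -39.0 50.0
26 193 [-56.4  -0.1   0.6] -38.0 49.0
30 205 [-38.6  -0.1   0.6] -37.0 49.0
34 192 [-46.   -0.1   0.6] -35.0 50.0
38 220 [-40.1  -0.    0.8] -33.0 50.0
42 223 [-32.7  -0.1   0.7] -33.0 49.0
46 212 [-29.6  -0.1   0.7] -31.0 50.0
50 231 [-24.1  -0.1   0.7] -31.0 50.0
54 226 [-17.9  -0.1   0.7] -29.0 50.0
58 238 [-12.8  -0.1   0.6] -28.0 49.0
axes [0.90461734 0.05532877 0.42261826] [-0.06104854  0.9981348   0.        ] [-0.42182999 -0.02580023  0.90630779]
```

View pics/f2.png

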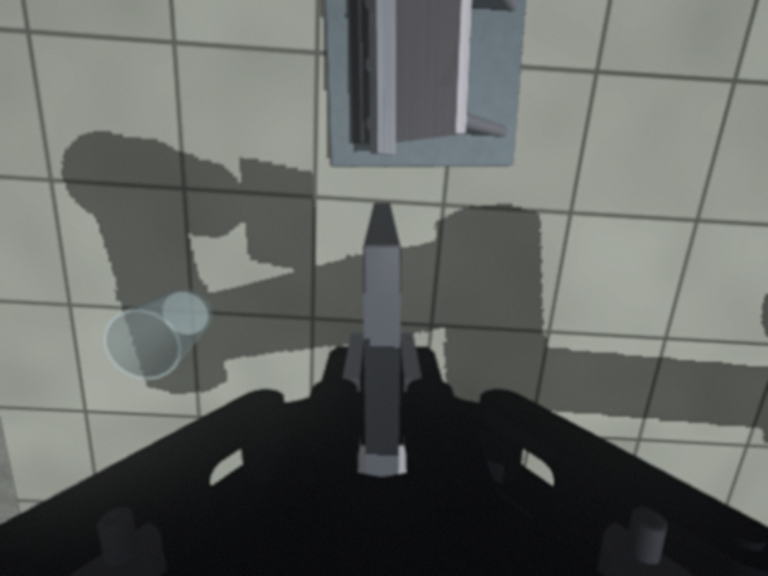

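The wrist view shows the rest's face at (430,70), its +y end at row 130, and the foot bar and lip at (365,70). The beaker is off to the left. I put the seat at about (558,-205,50) with yaw 3.5°. Next: tilt and move above it.

Request:
{"method": "servo_tool", "body": {
  "rotation": [
    [0.0011,-0.0173,0],
    [0.0022,-0.0346,0],
    [0.0033,-0.052,0],
    [0.0044,-0.0693,0],
    [0.0044,-0.0693,0],
    [0.0044,-0.0693,0],
    [0.0044,-0.0693,0]
  ],
  "slide": [
    [-0.08,-0.2,0],
    [-0.16,-0.4,0],
    [-0.24,-0.6,0],
    [-0.31,-0.77,0],
    [-0.31,-0.77,0],
    [-0.31,-0.77,0],
    [-0.31,-0.77,0]
  ],
  "grip": [-1,-1,-1,-1,-1,-1,-1]
}}

```text
clock: 6.18
position: [498.0, -206.8, 269.9]
ee_rot: [0.713, -0.667, 0.147, -0.158]
contact_force: [-0.4, -0.5, -3.7]
gripper_width: 9.0
grasp_force: 60.3
```

```bash
cat >> h.py <<'E'
yaw=np.radians(3.6);al=np.radians(25)
cx=np.array([np.cos(yaw),np.sin(yaw),0]);yv=np.array([-np.sin(yaw),np.cos(yaw),0]);up=np.array([0,0,1.])
xs=cx*np.cos(al)+up*np.sin(al);zs=-cx*np.sin(al)+up*np.cos(al)
S=np.array([557.9,-205.3,50.2])
def loc():
    st=read_state();d=np.array(st["position"])-S;M=R.from_quat(st["ee_rot"]).as_matrix()
    F=st["contact_force"]
    print("TCP in seat",np.round([d@xs,d@yv,d@zs],1),"F",np.round([F@xs,F@yv,F@zs],1),"toolz.xyz",np.round([M[:,2]@xs,M[:,2]@yv,M[:,2]@zs],3),"tooly",np.round([M[:,1]@xs,M[:,1]@yv],3),"clk",st["clock"],st["gripper_width"].round(1))
def step(x,y,z):
    st=read_state();print("slide",((S+x*xs+y*yv+z*zs-st["position"])/200).round(4))
E
python3 - <<'E'
from h import *
loc();print(read_state()["joints"].round(2));step(15,0,178)
print("unit slides /mm",(xs/200).round(5),(yv/200).round(5),(zs/200).round(5))
# where is cassette bottom? scene cloud
d,W=snap("side","g")
P=W.reshape(-1,3);P=P[~np.isnan(P).any(1)];st=read_state();D=P-st["position"]
L=np.c_[D@xs,D@yv,D@zs];q=L[(abs(L[:,0])<12)&(abs(L[:,1])<58)&(L[:,2]<-15)&(L[:,2]>-120)]
print(len(q),np.percentile(q,[0.5,2,50,98,99.5],axis=0).round(1))
E
```

```text
Traceback (most recent call last):
  File "h.py", line 31, in loc
    print("TCP in seat",np.round([d@xs,d@yv,d@zs],1),"F",np.round([F@xs,F@yv,F@zs],1),"toolz.xyz",np.round([M[:,2]@xs,M[:,2]@yv,M[:,2]@zs],3),"tooly",np.round([M[:,1]@xs,M[:,1]@yv],3),"clk",st["clock"],st["gripper_width"].round(1))
                                                                                                                                                                                                          ^^^^^^^^^^^^^^^^^^^^^^^^^
AttributeError: 'float' object has no attribute 'round'
```

```bash
sed -i 's/st\["gripper_width"\].round(1)/round(st["gripper_width"],1)/' h.py
python3 - <<'E'
from h import *
loc();print(read_state()["joints"].round(2));step(15,0,178)
print("unit slides /mm",(xs/200).round(5),(yv/200).round(5),(zs/200).round(5))
for cam in("side","scene"):
    d,W=snap(cam,"g"+cam)
    P=W.reshape(-1,3);P=P[~np.isnan(P).any(1)];st=read_state();D=P-st["position"]
    L=np.c_[D@xs,D@yv,D@zs];q=L[(abs(L[:,0])<12)&(abs(L[:,1])<58)&(L[:,2]<-15)&(L[:,2]>-120)]
    print(cam,len(q));print(np.percentile(q,[0.5,2,50,98,99.5],axis=0).round(1))
E
```

```text
TCP in seat [ 38.6   2.3 224.4] F [-2.  -0.5 -3.2] toolz.xyz [-0.001  0.001 -1.   ] tooly [-1.    -0.003] clk 6.175 9.0
[-0.15  0.04 -0.37 -0.13 -0.74  0.29]
slide [-0.0081 -0.0119 -0.2601]
unit slides /mm [0.00452 0.00028 0.00211] [-0.00031  0.00499  0.     ] [-0.00211 -0.00013  0.00453]
side 288
[[  -5.1  -46.6 -102.6]
 [  -4.7  -43.2 -100.9]
 [   3.2   17.1  -58.7]
 [   5.6   53.8  -16.3]
 [   5.9   54.5  -15.3]]
scene 1125
[[  -2.4  -50.2 -104.4]
 [  -1.1  -49.  -102.5]
 [   2.5   -1.7  -58.6]
 [   6.2   47.5  -16.6]
 [   7.    49.5  -15.4]]
```

Request:
{"method": "servo_tool", "body": {
  "rotation": [
    [0,0,0],
    [0,0,0],
    [0,0,0]
  ],
  "slide": [
    [-0.008,-0.012,-0.15],
    [-0.008,-0.012,-0.26],
    [-0.008,-0.012,-0.26]
  ],
  "grip": [-1,-1,-1]
}}

```text
clock: 6.65
position: [494.8, -209.5, 216.1]
ee_rot: [0.713, -0.668, 0.146, -0.157]
contact_force: [0.4, -0.3, -3.2]
gripper_width: 9.2
grasp_force: 60.3
```

Request:
{"method": "servo_tool", "body": {
  "rotation": [
    [0,0,0],
    [0,0,0],
    [0,0,0],
    [0,0,0],
    [0,0,0]
  ],
  "slide": [
    [0.04,0.0025,-0.086],
    [0.08,0.005,-0.172],
    [0.12,0.0074,-0.258],
    [0.12,0.0074,-0.258],
    [0.12,0.0074,-0.258]
  ],
  "grip": [-1,-1,-1,-1,-1]
}}

```text
clock: 7.28
position: [520.4, -208.9, 168.1]
ee_rot: [0.712, -0.667, 0.149, -0.158]
contact_force: [0.2, 0.0, -2.8]
gripper_width: 9.3
grasp_force: 60.2
```

```bash
python3 - <<'E'
from h import *
loc();step(2.5,0,118)
d,W=snap("side","k")
P=W.reshape(-1,3)-S;L=np.c_[P@xs,P@yv,P@zs].reshape(W.shape)
m=(abs(L[...,0])<30)&(L[...,1]>-75)&(L[...,1]<75)&(L[...,2]>-10)&(L[...,2]<130)
q=L[m];r=q[(q[:,1]>52)&(q[:,2]>20)&(q[:,2]<80)];print("rest strip x",np.percentile(r[:,0],[10,50,90]) if len(r) else 0)
r=q[(abs(q[:,1])<48)&(q[:,2]>30)&(q[:,2]<80)];print("cassette face x",np.percentile(r[:,0],[10,50,90]) if len(r) else 0)
im=cv2.imread("pics/k.png")[110:220,225:345];cv2.imwrite("pics/k2.png",cv2.resize(im,None,fx=5,fy=5,interpolation=cv2.INTER_CUBIC))
E
```

```text
TCP in seat [ 15.7  -1.2 122.8] F [-1.   0.  -2.6] toolz.xyz [ 0.002 -0.    -1.   ] tooly [-1.    -0.002] clk 7.275 9.3
slide [-0.0502  0.0029 -0.0497]
rest strip x [-22.52230589  -6.99059361  -2.90695036]
cassette face x [-4.24361635 18.5575369  20.74614392]
```

View pics/k2.png

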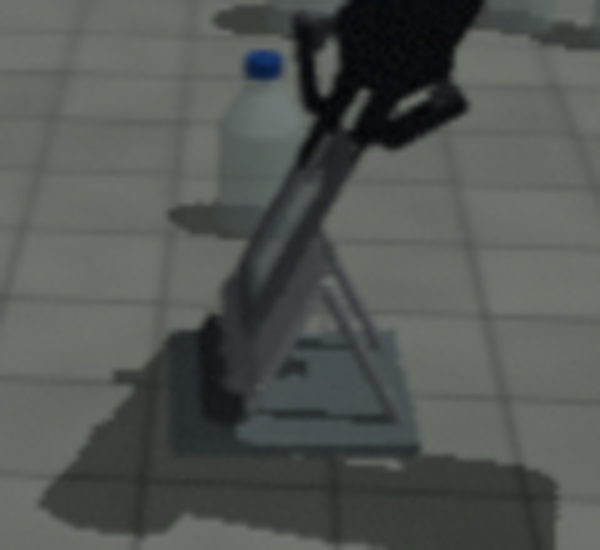

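The cassette (260–340, 150–300) is parallel to and in front of the rest, above the foot bar (230,390).

Request:
{"method": "servo_tool", "body": {
  "rotation": [
    [0,0,0],
    [0,0,0],
    [0,0,0],
    [0,0,0]
  ],
  "slide": [
    [-0.025,0.003,-0.025],
    [-0.05,0.003,-0.05],
    [-0.05,0.003,-0.05],
    [-0.05,0.003,-0.05]
  ],
  "grip": [-1,-1,-1,-1]
}}

```text
clock: 7.82
position: [509.6, -208.3, 156.9]
ee_rot: [0.712, -0.668, 0.148, -0.158]
contact_force: [1.0, 0.3, -2.7]
gripper_width: 9.4
grasp_force: 60.3
```

```bash
python3 -c "
from h import *
loc();step(2.5,0,106)"
```

```text
TCP in seat [  1.3   0.  117.2] F [-0.2  0.3 -2.9] toolz.xyz [ 0.  0. -1.] tooly [-1.    -0.001] clk 7.825 9.4
slide [ 0.0291  0.0018 -0.048 ]
```

Request:
{"method": "servo_tool", "body": {
  "rotation": [
    [0,0,0],
    [0,0,0],
    [0,0,0],
    [0,0,0]
  ],
  "slide": [
    [0.014,0.001,-0.024],
    [0.028,0.002,-0.048],
    [0.028,0.002,-0.048],
    [0.028,0.002,-0.048]
  ],
  "grip": [-1,-1,-1,-1]
}}

```text
clock: 8.32
position: [515.1, -207.8, 146.8]
ee_rot: [0.712, -0.668, 0.148, -0.158]
contact_force: [0.7, 0.3, -3.2]
gripper_width: 9.7
grasp_force: 60.3
```

```bash
python3 -c "
from h import *
loc();step(2.5,0,103)"
```

```text
TCP in seat [  1.9   0.2 105.7] F [-0.7  0.3 -3.2] toolz.xyz [-0.001  0.    -1.   ] tooly [-1.    -0.001] clk 8.325 9.7
slide [ 0.0083 -0.0005 -0.011 ]
```

Descend in 1 mm steps until touch.

Request:
{"method": "servo_tool", "body": {
  "rotation": [
    [0,0,0],
    [0,0,0],
    [0,0,0]
  ],
  "slide": [
    [0.003,0,-0.007],
    [0.005,0,-0.009],
    [0.005,0,-0.009]
  ],
  "grip": [-1,-1,-1]
}}

```text
clock: 8.7
position: [516.1, -207.9, 145.3]
ee_rot: [0.712, -0.668, 0.148, -0.158]
contact_force: [-0.2, -0.6, -2.9]
gripper_width: 9.0
grasp_force: 60.3
```

Request:
{"method": "servo_tool", "body": {
  "rotation": [
    [0,0,0],
    [0,0,0],
    [0,0,0]
  ],
  "slide": [
    [0.002,0,-0.0045],
    [0.002,0,-0.0045],
    [0.002,0,-0.0045]
  ],
  "grip": [-1,-1,-1]
}}

```text
clock: 9.07
position: [516.6, -207.8, 144.4]
ee_rot: [0.712, -0.668, 0.148, -0.158]
contact_force: [0.1, -0.4, -3.4]
gripper_width: 9.2
grasp_force: 60.3
```

```bash
python3 -c "
from h import *
loc();step(2.5,0,103)"
```

```text
TCP in seat [2.300e+00 1.000e-01 1.029e+02] F [-1.4 -0.4 -3.1] toolz.xyz [-0.  0. -1.] tooly [-1.    -0.001] clk 9.075 9.2
slide [ 0.0008 -0.0002  0.001 ]
```

Request:
{"method": "servo_tool", "body": {
  "rotation": [
    [0,0,0],
    [0,0,0]
  ],
  "slide": [
    [0.002,0,-0.0045],
    [0.002,0,-0.0045]
  ],
  "grip": [-1,-1]
}}

```text
clock: 9.32
position: [517.1, -207.9, 143.6]
ee_rot: [0.712, -0.668, 0.148, -0.158]
contact_force: [0.8, -0.2, -2.0]
gripper_width: 9.3
grasp_force: 60.5
```

Request:
{"method": "servo_tool", "body": {
  "rotation": [
    [0,0,0],
    [0,0,0]
  ],
  "slide": [
    [0.002,0,-0.0045],
    [0.002,0,-0.0045]
  ],
  "grip": [-1,-1]
}}

```text
clock: 9.57
position: [517.4, -207.9, 142.8]
ee_rot: [0.712, -0.668, 0.148, -0.158]
contact_force: [-1.8, -0.6, -0.2]
gripper_width: 9.5
grasp_force: 60.8
```

Contact felt. Release.

Request:
{"method": "servo_tool", "body": {
  "rotation": [
    [0,0,0],
    [0,0,0],
    [0,0,0],
    [0,0,0],
    [0,0,0],
    [0,0,0]
  ],
  "slide": [
    [0,0,0],
    [0,0,0],
    [0,0,0],
    [0,0,0],
    [0,0,0],
    [0,0,0]
  ],
  "grip": [-0.7,-0.6,-0.4,-0.2,-0.2,-0.2]
}}

```text
clock: 10.32
position: [517.4, -207.9, 142.6]
ee_rot: [0.712, -0.668, 0.148, -0.158]
contact_force: [-0.9, 0.5, -0.4]
gripper_width: 34.1
grasp_force: 0.0
```

```bash
python3 - <<'E'
from h import *
loc()
for cam in("scene","side"):
    d,W=snap(cam,"m"+cam)
    P=W.reshape(-1,3)-S;L=np.c_[P@xs,P@yv,P@zs];L=L[~np.isnan(L).any(1)]
    for z in(20,45,70,90,110,122,130,137):
        q=L[(abs(L[:,2]-z)<4)&(abs(L[:,1])<46)&(L[:,0]>-8)&(L[:,0]<25)]
        if len(q):print(cam,z,len(q),np.percentile(q[:,0],[10,50,90]).round(1),np.percentile(q[:,1],[1,99]).round(1))
im=cv2.imread("pics/mside.png")[110:220,225:345];cv2.imwrite("pics/m2.png",cv2.resize(im,None,fx=5,fy=5,interpolation=cv2.INTER_CUBIC))
E
```

```text
TCP in seat [  2.3  -0.  100.9] F [-1.   0.6 -0. ] toolz.xyz [ 0.  0. -1.] tooly [-1.    -0.001] clk 10.325 34.1
scene 20 73 [1.7 3.8 6.5] [-43.5  43.8]
scene 45 72 [2.  4.1 6.2] [-44.9  44.1]
scene 70 73 [1.4 3.3 5.6] [-42.6  44.8]
scene 90 57 [1.4 3.3 6.1] [-44.9  45.7]
scene 110 62 [1.9 3.8 7.4] [-45.4  43.6]
scene 122 61 [2.9 5.4 7.8] [-44.6  43.8]
scene 130 62 [2.7 4.6 7.7] [-44.5  45.3]
scene 137 63 [-3.3  3.1  6. ] [-43.8  44.1]
side 20 18 [3.4 5.2 7.4] [-43.4  40.7]
side 45 18 [4.2 4.9 6.4] [-44.6  40.4]
side 70 16 [3.4 4.2 5.4] [-42.7  39.9]
side 90 13 [3.9 4.5 5.3] [-32.2  37.4]
side 110 17 [ 3.5  4.4 21.7] [-32.5  40.8]
side 122 20 [ 5.3  5.9 22.2] [-35.1  42.1]
side 130 20 [5.4 6.4 8.4] [-38.7  43. ]
side 137 42 [-2.3  3.5  7.1] [-41.1  44.2]
```

View pics/m2.png

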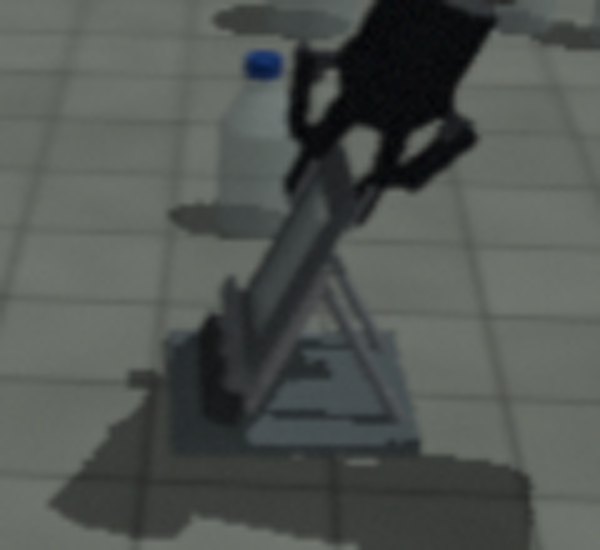

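The cassette leans flat on the rest on its own: its front face is at x≈4–5 mm all the way up, and it is centred in y. Retreat, shut, then come down onto the top edge.

Request:
{"method": "servo_tool", "body": {
  "rotation": [
    [0,0,0],
    [0,0,0],
    [0,0,0],
    [0,0,0],
    [0,0,0]
  ],
  "slide": [
    [-0.03,-0.002,0.065],
    [-0.08,-0.005,0.17],
    [-0.135,-0.008,0.29],
    [-0.135,-0.008,0.29],
    [-0.135,-0.008,0.29]
  ],
  "grip": [-0.2,-0.2,-0.2,-0.2,-0.2]
}}

```text
clock: 11.05
position: [490.1, -209.4, 200.6]
ee_rot: [0.712, -0.668, 0.148, -0.158]
contact_force: [-0.4, 0.3, -0.9]
gripper_width: 34.0
grasp_force: 0.0
```

Request:
{"method": "servo_tool", "body": {
  "rotation": [
    [0,0,0],
    [0,0,0],
    [0,0,0],
    [0,0,0],
    [0,0,0]
  ],
  "slide": [
    [0,0,0],
    [0,0,0],
    [0,0,0],
    [0,0,0],
    [0,0,0]
  ],
  "grip": [-1,-1,-1,-1,-1]
}}

```text
clock: 11.68
position: [490.4, -209.4, 200.5]
ee_rot: [0.712, -0.668, 0.148, -0.158]
contact_force: [-0.4, 0.2, 0.5]
gripper_width: 0.1
grasp_force: 0.0
```

```bash
python3 - <<'E'
from h import *
loc();step(0,0,144)
for cam in("scene","side"):
    d,W=snap(cam,"n"+cam)
    P=W.reshape(-1,3)-S;L=np.c_[P@xs,P@yv,P@zs];L=L[~np.isnan(L).any(1)]
    q=L[(abs(L[:,1])<56)&(abs(L[:,0])<12)&(L[:,2]>90)&(L[:,2]<144)]
    print(cam,np.percentile(q,[1,50,97,99],axis=0).round(1))
    for z in(20,60,100,130):
        r=L[(abs(L[:,2]-z)<6)&(abs(L[:,1])<46)&(L[:,0]>-8)&(L[:,0]<25)];print(z,np.median(r[:,0]).round(1))
E
```

```text
TCP in seat [2.200e+00 1.000e-01 1.648e+02] F [-0.2  0.2  0.6] toolz.xyz [-0.  0. -1.] tooly [-1.    -0.001] clk 11.675 0.1
slide [ 0.0338  0.0015 -0.0991]
scene [[ -4.4 -50.6  90.9]
 [  4.1  -2.6 118. ]
 [  7.8  45.8 137.6]
 [  8.5  48.1 138.4]]
20 4.1
60 3.8
100 3.2
130 5.1
side [[ -3.6 -47.1  90.3]
 [  4.7  16.7 118.8]
 [  6.9  53.5 139.7]
 [  7.2  55.  140.3]]
20 5.4
60 4.8
100 4.5
130 6.0
```

Request:
{"method": "servo_tool", "body": {
  "rotation": [
    [0,0,0],
    [0,0,0],
    [0,0,0],
    [0,0,0]
  ],
  "slide": [
    [0.017,0.001,-0.05],
    [0.034,0.0015,-0.099],
    [0.034,0.0015,-0.099],
    [0.034,0.0015,-0.099]
  ],
  "grip": [-1,-1,-1,-1]
}}

```text
clock: 12.28
position: [497.3, -209.2, 180.6]
ee_rot: [0.712, -0.668, 0.148, -0.158]
contact_force: [-0.2, 0.3, -0.3]
gripper_width: -0.0
grasp_force: 0.0
```

Request:
{"method": "servo_tool", "body": {
  "rotation": [
    [0,0,0],
    [0,0,0],
    [0,0,0]
  ],
  "slide": [
    [0.0042,0,-0.009],
    [0.0084,0,-0.018],
    [0.0084,0,-0.018]
  ],
  "grip": [-1,-1,-1]
}}

```text
clock: 12.65
position: [498.8, -209.1, 177.1]
ee_rot: [0.712, -0.668, 0.148, -0.158]
contact_force: [-0.7, -0.6, 1.1]
gripper_width: -0.3
grasp_force: 0.0
```

```bash
python3 -c "
from h import *
loc()"
```

```text
TCP in seat [-0.000e+00 -1.000e-01  1.401e+02] F [-0.2 -0.6  1.3] toolz.xyz [-0.  0. -1.] tooly [-1.    -0.001] clk 12.65 -0.3
```

Request:
{"method": "servo_tool", "body": {
  "rotation": [
    [0,0,0],
    [0,0,0],
    [0,0,0]
  ],
  "slide": [
    [0.0042,0,-0.009],
    [0.0084,0.0005,-0.018],
    [0.0084,0.0005,-0.018]
  ],
  "grip": [-1,-1,-1]
}}

```text
clock: 13.02
position: [500.7, -209.1, 173.7]
ee_rot: [0.712, -0.668, 0.148, -0.158]
contact_force: [-0.1, -0.6, 1.3]
gripper_width: -0.1
grasp_force: 0.6
```

Request:
{"method": "servo_tool", "body": {
  "rotation": [
    [0,0,0],
    [0,0,0],
    [0,0,0]
  ],
  "slide": [
    [0.0042,0,-0.009],
    [0.0084,0.0005,-0.018],
    [0.0084,0.0005,-0.018]
  ],
  "grip": [-1,-1,-1]
}}

```text
clock: 13.4
position: [502.5, -209.0, 170.1]
ee_rot: [0.712, -0.668, 0.148, -0.158]
contact_force: [-0.3, 0.3, 3.3]
gripper_width: -0.3
grasp_force: 1.5
```

```bash
python3 -c "
from h import *
loc()"
```

```text
TCP in seat [  0.3  -0.2 132.2] F [1.2 0.3 3.1] toolz.xyz [ 0.  0. -1.] tooly [-1.    -0.001] clk 13.4 -0.3
```

Request:
{"method": "servo_tool", "body": {
  "rotation": [
    [0,0,0],
    [0,0,0],
    [0,0,0]
  ],
  "slide": [
    [0.0042,0,-0.009],
    [0.008,0.0005,-0.018],
    [0.008,0.0005,-0.018]
  ],
  "grip": [-1,-1,-1]
}}

```text
clock: 13.78
position: [504.1, -208.9, 166.6]
ee_rot: [0.712, -0.668, 0.148, -0.158]
contact_force: [-1.5, 0.4, 4.6]
gripper_width: 0.4
grasp_force: 2.3
```

Request:
{"method": "servo_tool", "body": {
  "rotation": [
    [0,0,0],
    [0,0,0],
    [0,0,0]
  ],
  "slide": [
    [0.003,0,-0.007],
    [0.006,0.0005,-0.0136],
    [0.006,0.0005,-0.0136]
  ],
  "grip": [-1,-1,-1]
}}

```text
clock: 14.15
position: [505.3, -208.8, 164.1]
ee_rot: [0.712, -0.668, 0.149, -0.158]
contact_force: [-1.9, 0.2, 4.8]
gripper_width: 0.0
grasp_force: 3.0
```

```bash
python3 -c "
from h import *
loc()"
```

```text
TCP in seat [  0.4  -0.2 125.5] F [0.3 0.4 5.1] toolz.xyz [ 0.001 -0.    -1.   ] tooly [-1.    -0.001] clk 14.15 0.0
```

Continue in 1 mm steps until the force rises steeply.

Request:
{"method": "servo_tool", "body": {
  "rotation": [
    [0,0,0],
    [0,0,0],
    [0,0,0]
  ],
  "slide": [
    [0.002,0,-0.0045],
    [0.002,0,-0.0045],
    [0.002,0,-0.0045]
  ],
  "grip": [-1,-1,-1]
}}

```text
clock: 14.52
position: [505.7, -208.9, 164.0]
ee_rot: [0.712, -0.668, 0.149, -0.158]
contact_force: [-5.3, 1.5, 10.2]
gripper_width: 0.3
grasp_force: 5.7
```

Request:
{"method": "servo_tool", "body": {
  "rotation": [
    [0,0,0],
    [0,0,0],
    [0,0,0]
  ],
  "slide": [
    [0.002,0,-0.0045],
    [0.002,0,-0.0045],
    [0.002,0,-0.0045]
  ],
  "grip": [-1,-1,-1]
}}

```text
clock: 14.9
position: [506.3, -208.9, 164.2]
ee_rot: [0.712, -0.667, 0.15, -0.158]
contact_force: [-8.1, 2.7, 15.7]
gripper_width: -0.0
grasp_force: 8.8
```

```bash
python3 -c "
from h import *
loc()"
```

```text
TCP in seat [  1.3  -0.4 125.2] F [-0.5  3.2 17.5] toolz.xyz [ 0.003 -0.001 -1.   ] tooly [-1.    -0.002] clk 14.9 -0.0
```

Request:
{"method": "servo_tool", "body": {
  "rotation": [
    [0,0,0],
    [0,0,0],
    [0,0,0],
    [0,0,0]
  ],
  "slide": [
    [0,0,0],
    [0,0,0],
    [0,0,0],
    [0,0,0]
  ],
  "grip": [-1,-1,-1,-1]
}}

```text
clock: 15.4
position: [506.3, -208.9, 164.2]
ee_rot: [0.712, -0.667, 0.15, -0.158]
contact_force: [-8.6, 3.0, 15.8]
gripper_width: -0.3
grasp_force: 8.8
```

```bash
python3 - <<'E'
from h import *
loc()
for cam in("scene","side"):
    d,W=snap(cam,"p"+cam)
    P=W.reshape(-1,3)-S;L=np.c_[P@xs,P@yv,P@zs];L=L[~np.isnan(L).any(1)]
    q=L[(abs(L[:,1])<56)&(abs(L[:,1])>22)&(abs(L[:,0])<12)&(L[:,2]>80)&(L[:,2]<150)]
    print(cam,np.percentile(q,[1,50,97,99],axis=0).round(1).tolist())
    for z in(20,60,100,115):
        r=L[(abs(L[:,2]-z)<6)&(abs(L[:,1])<46)&(L[:,0]>-8)&(L[:,0]<15)];print(z,np.median(r[:,0]).round(1))
    k=L[(abs(L[:,1])<65)&(L[:,0]>9)&(L[:,0]<17)&(abs(L[:,2])<20)];print("lip top",np.percentile(k[:,2],[50,95]) if len(k) else 0)
    b=np.load("pics/n%s.npy"%cam).reshape(-1,3)-S;L=np.c_[b@xs,b@yv,b@zs];L=L[~np.isnan(L).any(1)]
    k=L[(abs(L[:,1])<65)&(L[:,0]>9)&(L[:,0]<17)&(abs(L[:,2])<20)];print("lip before",np.percentile(k[:,2],[50,95]) if len(k) else 0)
loc()
E
```

```text
TCP in seat [  1.3  -0.4 125.2] F [-0.9  3.6 17.9] toolz.xyz [ 0.003 -0.001 -1.   ] tooly [-1.    -0.002] clk 15.4 -0.3
scene [[-5.2, -51.0, 80.8], [5.1, -24.4, 105.2], [8.6, 46.9, 123.4], [9.3, 48.6, 124.1]]
20 4.3
60 4.0
100 5.4
115 5.8
lip top [-11.39051548  -7.12097607]
lip before [-1.41414462  6.10184965]
side [[-9.5, -48.4, 81.3], [5.3, 42.5, 105.3], [7.7, 54.4, 125.1], [7.9, 54.6, 125.5]]
20 5.3
60 5.4
100 6.0
115 7.1
lip top [-8.31190402 -6.71448114]
lip before [5.73829973 7.96131446]
TCP in seat [  1.3  -0.4 125.2] F [-1.1  3.3 17.6] toolz.xyz [ 0.003 -0.001 -1.   ] tooly [-1.    -0.002] clk 15.5 0.0
```

The bar is down about 14 mm (lip and cassette top agree), the push is a steady 17.5 N, and the cassette is flat on the rest and still. Handing in.

```bash
python3 -c "
from bench import *
print(job_done())"
```

```text
the job is handed in; nothing more can be done
None
```

The tall cassette was stood in the casting stand, let go so it leaned there by itself, then pressed about 14 mm down to the foot bar's stop with a steady push of about 17.5 N; the job is handed in, but no verdict was returned.

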